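# Put the finished locks into their fitted trays

## Task

Four finished locks stand about on the locksmith's bench: a padlock, an oval cylinder, a round cylinder and a door knob. Put each into the wooden tray whose recess has its outline, down flat on the tray's floor and the same way up as it is now (the padlock's shackle into the narrow end of its recess). Set each one down gently instead of dropping it, and leave the jar of pins where it stands.

Things in the scene. Friction and masses are not known exactly. Their poses are not given: they have to be found in the camera images.
- padlock: Brass padlock lying flat, 24 mm high, 0.24 to 0.42 kg. Origin: middle of its whole length, on the underside; x points to the shackle end, z up. The block-shaped body spans x -41 to +7 mm and y -27 to +27 mm (54 mm wide, the way to grip it), its centre at x = -17 mm; the steel shackle (32 mm wide, 9 mm thick, at mid-height) spans x +7 to +41 mm.
- oval_cylinder: Brass lock cylinder of oval section with a dark cam ring round its middle, lying flat: 70 mm long (x), 33 mm wide (y, rounded edges), 17 mm high. Origin: centre of the underside; z up. Either end may go either way. About 0.22 kg.
- round_cylinder: Small round brass lock cylinder standing upright on its head: head 38 mm across and 5 mm high at the bottom, ringed barrel 30 mm across above it up to 36 mm, a small flat steel cam on top to 38 mm. Origin: centre of the underside; z up. About 0.18 kg.
- doorknob: Brass door knob standing on its rose: rose 62 mm across and 4 to 8 mm high at the bottom, neck 24 mm across, rounded knob 50 mm across at 36 to 44 mm height, 56 mm high in all. Origin: centre of the underside; z up. About 0.36 kg.
- padlock_tray: Fixed plywood tray, 112 mm (x) by 84 mm (y), 12 mm high; grey floor at 6 mm. Recess 6 mm deep with a padlock's outline, 8 mm spare all round: wide part x -49 to +15, y -35 to +35 mm for the body, narrow part x +15 to +49, y -24 to +24 mm for the shackle. The padlock fits with its origin over this one and its x along this x, not turned round. Origin: centre of the underside; z up.
- oval_tray: Fixed plywood tray, 12 mm high; its floor is 6 mm above the bench and covered in thin grey felt, the recess 6 mm deep. Outside 102 mm (x) by 65 mm (y); oblong recess 86 mm (x) by 49 mm (y), for the oval cylinder, in the middle. Origin: centre of the underside; z up.
- round_tray: Fixed plywood tray, 12 mm high; its floor is 6 mm above the bench and covered in thin grey felt, the recess 6 mm deep. Outside 72 mm square; round recess 54 mm across in the middle, for the round cylinder: the smaller of the two round recesses. Origin: centre of the underside; z up.
- knob_tray: Fixed plywood tray, 12 mm high; its floor is 6 mm above the bench and covered in thin grey felt, the recess 6 mm deep. Outside 92 mm square; round recess 78 mm across in the middle, for the door knob's rose: the larger of the two round recesses. Origin: centre of the underside; z up.
- pin_jar: Amber glass jar with a black cap, 52 mm across, 75 mm high, loose, standing among the trays and locks: not to be disturbed. Origin: centre of the underside; z up. Four small flat tins (up to 30 mm across, 12 mm high) also stand in the gaps, their centres at least 90 mm from the origin of any lock or tray.
Things that resemble listed ones, but are neither listed nor needed, are in the scene too. What is shaped like the oval_cylinder but purple is not meant. Leave any blue look-alike of the padlock alone.

How it is judged:
At the end, for the whole second after the job is handed in: Each lock rests in its own tray's recess: origin within 13 mm of the tray's origin seen from above, underside less than 9 mm above the tray's underside (floor 6 mm, rim 12 mm), tilted less than 0.08 rad, at rest (horizontal distance between padlock and padlock_tray below 0.013 m and z of padlock in the frame of padlock_tray below 0.009 m and angle between each of padlock, oval_cylinder, round_cylinder, doorknob's own z axis and vertical below 0.08 rad and linear speed of each of padlock, oval_cylinder, round_cylinder, doorknob below 0.02 m/s and angular speed of each of padlock, oval_cylinder, round_cylinder, doorknob below 0.15 rad/s and horizontal distance between oval_cylinder and oval_tray below 0.013 m and z of oval_cylinder in the frame of oval_tray below 0.009 m and horizontal distance between round_cylinder and round_tray below 0.013 m and z of round_cylinder in the frame of round_tray below 0.009 m and horizontal distance between doorknob and knob_tray below 0.013 m and z of doorknob in the frame of knob_tray below 0.009 m); the robot touches nothing.
It fails at once if the padlock is dropped: it falls free of the fingers faster than 0.55 m/s (a fall of about 15 mm) (contact force between the fingers and padlock below 0.01 N and linear speed of padlock above 0.55 m/s).
It fails at once if the oval cylinder is dropped: it falls free of the fingers faster than 0.55 m/s (a fall of about 15 mm) (contact force between the fingers and oval_cylinder below 0.01 N and linear speed of oval_cylinder above 0.55 m/s).
It fails at once if the round cylinder is dropped: it falls free of the fingers faster than 0.55 m/s (a fall of about 15 mm) (contact force between the fingers and round_cylinder below 0.01 N and linear speed of round_cylinder above 0.55 m/s).
It fails at once if the doorknob is dropped: it falls free of the fingers faster than 0.55 m/s (a fall of about 15 mm) (contact force between the fingers and doorknob below 0.01 N and linear speed of doorknob above 0.55 m/s).
It fails at once if the jar is shifted by more than 15 mm or tipped by more than 0.3 rad (distance of pin_jar from where it was at the start of the episode above 0.015 m or angle between pin_jar's own z axis and vertical above 0.3 rad).
It also fails if it takes over 112 s, if anything falls off the work surface, if the arm or the gripper's body presses on something with over 40 N, if the wrist force passes 120 N, or if a joint passes its speed limit or range.

## Robot

A 6-joint arm with a two-finger parallel gripper is mounted at the origin on the work surface. World frame = base frame: x ahead of the robot, y to its left, z up, the work surface at z = 0. Lengths are in m, angles in rad, forces in N, time in s.
With the tool pointing down it reaches from about 0.375 to 0.975 m from the base axis. Payload 3.8 kg.
Tool frame: the origin (TCP) lies at the very end of the fingers, on their centre line; the grasp point (between the pads) lies bot.grasp_offset behind it (bot.grasp_offset is the distance from the TCP to the grasp point, in m); z points along the fingers, y is the line along which they close (so a half turn about z gives the same grasp; the last joint's range is limited). The gripper opens to 88 mm and grips with 3 to 60 N. Pads are 18 mm wide; open, the fingers measure 123 mm over their backs; the gripper's body (75 mm by 187 mm) begins 45 mm behind the grasp point.
Start: joints at [1.185, 0.264, 1.604, -0, 1.274, -0.037], TCP at [0.231, 0.634, 0.239] pointing down, gripper open.
Joint ranges: [-2.63, 2.63], [-0.94, 2.18], [0.31, 2.57], [-1.31, 4.45], [0, 2.66], [-2.55, 2.55]. Speed limits (rad/s): [2.57, 2.57, 3.14, 3.14, 3.14, 3.14].

## Interface

Orientations are given as a 3x3 rotation matrix whose columns are the frame's x, y, z axes.
In Python, from station import bot gives the robot as it stands.
- The arm moves only by the shell command python3 -m jog 'ROWS'. ROWS is JSON, a list of rows, each a list of 7 numbers: the finger opening in mm, from 0 to 88.1, then the shift along the world's x, y, z in mm, then the turn, a rotation vector about the world's x, y, z in degrees. A call has 1 to 5 rows; each row shifts and turns the commanded pose from where the row before left it; what a row does not reach is not made up. A row lasts 1/12 s, in which the tool goes at most 41.7 mm and 7.16 degrees, less where a joint would pass 70% of its speed; a pose out of reach is approached as far as the arm can. A call is refused whole if a number of a shift passes 41.7 or a number of a turn 7.16, either way. A call with a gripper value outside its range is refused whole. The fingers move at their own pace and stop on an object; the grip force is fixed at half the most. Time passes only in rows, so rows that do not move let the fingers close. It gives the time, the measured TCP pose, the force, the opening and the grip force at its end, in the units of the state.
- bot.read_state(): the state, without advancing time (a new reading comes with each control period).
- bot.read_camera(name): name is "scene" or "top" or "wrist"; returns the picture (480x640x3 uint8, blue, green, red); there is no depth.
- bot.camera_model(name): a dict with "camera_matrix" (3x3 intrinsics, pixels), "k1" (the pictures are not rectified: a ray, as slopes to the right and down, at radius r is drawn at 1 + k1 r^2 times it, then the intrinsics apply), "R" (3x3) and "t" (3): a world point X has camera coordinates R X + t. Camera axes: x right, y down, z forward; pixel columns grow to the right and rows downward; lengths in m; the calibration is good to about 2 mm. A picture is of the moment at which its call begins: read the wrist's pose just before it. camera_model takes no time and is no camera call; for the wrist camera it gives the pose at the moment of the call.
- bot.close_job(): hands the job in; it is judged then, once.
The state is a dict: "t": time; "qpos": joint angles; "joint_velocities": joint speeds; "joint_torque": joint torques, N m; "tool_pos": TCP position; "orientation": TCP orientation; "ft_force": force on the tool from outside, world axes, zero at the start; "torque": the same for the moment, N m; "grip_width": finger opening in m; "grip_force": force on a finger pad.
Only numpy, scipy, OpenCV 4.12 (cv2) and the standard library are available. Lean on these libraries where they do the work, as an engineer would, in place of code of your own. Each camera call takes 0.05 s, during which the arm holds its last target. There are 200 camera calls.

## Working session

There is one attempt and no reset: what is moved stays moved. The work goes in short steps, Python scripts to look and compute and a shell command to move; the robot and the scene stay as the last step left them, time stands still between calls to the robot, and variables do not carry over. Pictures are saved under pics/ and viewed, at most 14 in all, crops included, and the job is handed in when it is done.

```bash
mkdir -p pics; ls; python3 - <<'E'
from station import bot
import cv2
s=bot.read_state();print(s['t'],s['tool_pos'],s['orientation'],bot.grasp_offset)
for n in ('top','scene'):
    cv2.imwrite(f'pics/{n}0.png',bot.read_camera(n)); m=bot.camera_model(n);print(n,m)
E
```

```text
pics
0.0 [0.23042555 0.63370377 0.23738253] [[-9.39779592e-01  3.41780047e-01 -8.47560456e-04]
 [ 3.41781087e-01  9.39777298e-01 -2.07823971e-03]
 [ 8.62172099e-05 -2.24276740e-03 -9.99997481e-01]] 0.0187
top {'camera_matrix': array([[542.49964407,   0.        , 327.09670227],
       [  0.        , 542.49964407, 230.48300222],
       [  0.        ,   0.        ,   1.        ]]), 'k1': 0.03412949738847675, 'R': array([[-0.02670788, -0.99963332,  0.00446346],
       [-0.98710695,  0.02566776, -0.15799062],
       [ 0.15781812, -0.00862551, -0.98743052]]), 't': array([0.00955978, 0.5407577 , 1.11035275])}
scene {'camera_matrix': array([[610.9387961 ,   0.        , 329.29999539],
       [  0.        , 610.9387961 , 240.25229599],
       [  0.        ,   0.        ,   1.        ]]), 'k1': 0.038436329319023285, 'R': array([[-0.89080426,  0.45392578,  0.02047327],
       [ 0.25120079,  0.52951239, -0.81025601],
       [-0.37863694, -0.7166366 , -0.5857184 ]]), 't': array([ 0.48984608, -0.1040181 ,  1.49403186])}
```

View pics/top0.png

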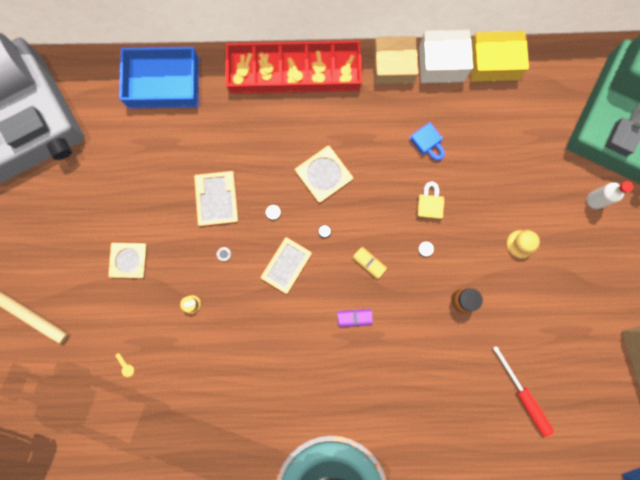

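View pics/scene0.png

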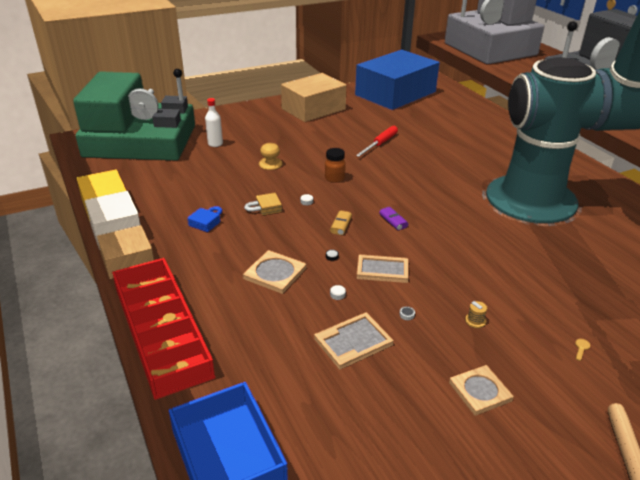

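The top view shows each item and the only candidates for it:
- **Padlock:** brass at (431,203). The blue look-alike at (427,138) is to be left alone.
- **Oval cylinder:** brass at (370,262). The purple one at (355,318) is not meant.
- **Round cylinder and knob:** the cylinder is at (190,304) and the knob at (523,243).
- **Jar:** at (467,300).
- **Trays:** padlock tray (216,198), knob tray (324,173, larger circle), oval tray (286,265) and round tray (127,260, smaller circle).

Next I measure them and make one enlarged crop montage.

```bash
cat > h.py <<'E'
import numpy as np, cv2
from station import bot
def cast(px,m,z):
    K=m['camera_matrix'];px=np.atleast_2d(np.asarray(px,float))
    d=np.array([m['k1'],0,0,0,0.])
    u=cv2.undistortPoints(px.reshape(-1,1,2),K,d).reshape(-1,2)
    r=np.c_[u,np.ones(len(u))]@m['R']; c=-m['R'].T@m['t']
    return (c+r*((z-c[2])/r[:,2])[:,None])[:,:2]
def proj(X,m):
    return cv2.projectPoints(np.atleast_2d(np.asarray(X,float)),cv2.Rodrigues(m['R'])[0],m['t'],m['camera_matrix'],np.array([m['k1'],0,0,0,0.]))[0].reshape(-1,2)
def blob(mask,near):
    n,l,s,c=cv2.connectedComponentsWithStats(mask.astype(np.uint8))
    k=min((i for i in range(1,n) if s[i,4]>15),key=lambda i:np.hypot(*(c[i]-near)))
    return (l==k).astype(np.uint8)
def contour(b):
    b=cv2.resize(b*255,None,fx=4,fy=4,interpolation=cv2.INTER_LINEAR)
    cs=cv2.findContours((b>127).astype(np.uint8),cv2.RETR_EXTERNAL,cv2.CHAIN_APPROX_NONE)[0]
    return (max(cs,key=cv2.contourArea).reshape(-1,2)+.5)/4-.5
def rect(b,m,z):
    w=cast(contour(b),m,z)*1000
    (c,s,a)=cv2.minAreaRect(w.astype(np.float32))
    if s[0]<s[1]: s=s[::-1];a+=90
    return np.round(c,1),np.round(s,1),round((a+90)%180-90,1)   # a = direction of long axis, deg
E
python3 - <<'E'
from h import *
m=bot.camera_model('top');im=cv2.imread('pics/top0.png');hsv=cv2.cvtColor(im,cv2.COLOR_BGR2HSV)
H,S,V=[hsv[...,i].astype(int) for i in range(3)]
P=dict(padlock=(431,205,24),oval=(370,262,12),round=(190,304,38),knob=(523,243,40),ptray=(216,198,12),ktray=(324,173,12),otray=(286,265,12),rtray=(127,260,12),jar=(467,300,75))
for k,(u,v,z) in P.items(): print(k,hsv[v,u], (cast((u,v),m,z/1000)*1000).round())
brass=(H>20)&(H<36)&(S>130)&(V>120)
wood=(V>140)&(S<140)  # ply + grey
for k in ('padlock','oval','round','knob'): 
    b=blob(brass,P[k][:2]); print(k,b.sum(),rect(b,m,P[k][2]/1000))
for k in ('ptray','ktray','otray','rtray'):
    b=blob(wood,P[k][:2]); print(k,b.sum(),rect(b,m,.012))
    g=blob((S<50)&(V>110),P[k][:2]); print('   floor',g.sum(),rect(g,m,.006))
t=[cv2.resize(im[v-32:v+32,u-32:u+32],(190,190),interpolation=cv2.INTER_CUBIC) for k,(u,v,z) in list(P.items())[:8]]
cv2.imwrite('pics/crop.png',np.vstack([np.hstack(t[:4]),np.hstack(t[4:])]))
E
```

```text
padlock [ 29  99 247] [[ 594. -232.]]
oval [ 12  19 177] [[474. -96.]]
round [ 30   1 247] [[394. 285.]]
knob [ 28 112 247] [[ 504. -419.]]
ptray [  8   4 234] [[624. 237.]]
ktray [ 12   6 229] [[675.  -2.]]
otray [  6   6 229] [[473.  86.]]
rtray [ 12   6 227] [[493. 427.]]
jar [165  11  97] [[ 386. -283.]]
padlock 82 (array([ 513.5, -426.8]), array([64.4, 42.3]), 74.1)
oval 82 (array([ 515.1, -431.3]), array([65.1, 42.7]), 74.1)
round 16 (array([899.5, 123.2]), array([17.6,  8.1]), -44.4)
knob 82 (array([ 511.3, -420.9]), array([63.5, 41.7]), 74.1)
ptray 2259 (array([624.6, 238.1]), array([124.1,  94.5]), 5.5)
   floor 1428 (array([626.7, 239.4]), array([108.9,  81.1]), 4.4)
ktray 2002 (array([ 6.734e+02, -4.000e-01]), array([104. , 103.2]), -55.5)
   floor 1435 (array([675.8,  -0.8]), array([91.1, 89.5]), -55.3)
otray 1702 (array([473.,  86.]), array([112.3,  76.5]), -31.8)
   floor 1163 (array([473.7,  86.6]), array([99.2, 62.1]), -32.8)
rtray 1406 (array([492.4, 426. ]), array([84.1, 82.1]), 86.5)
   floor 748 (array([496.6, 429.5]), array([69.6, 64.4]), 87.0)
```

View pics/crop.png

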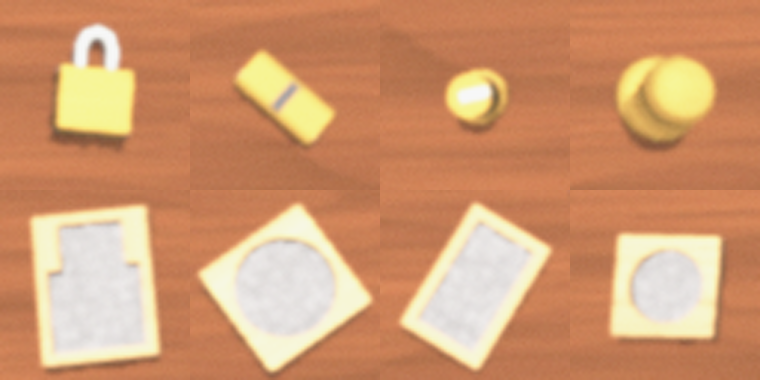

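The crops confirm it. The padlock is brass with its shackle towards +x, and the narrow end of its tray also points to +x. The brass oval has a grey cam, the round cylinder has its steel cam on top, and the knob and all four trays are as listed. I'll tighten the brass mask.

```bash
python3 - <<'E'
from h import *
m=bot.camera_model('top');im=cv2.imread('pics/top0.png');hsv=cv2.cvtColor(im,cv2.COLOR_BGR2HSV)
H,S,V=[hsv[...,i].astype(int) for i in range(3)]
brass=(H>21)&(H<38)&(S>50)&(V>130)
brass2=cv2.morphologyEx(brass.astype(np.uint8),cv2.MORPH_CLOSE,np.ones((5,5)))
for k,p,z in (('padlock',(431,205),.024),('oval',(370,262),.014),('round',(190,304),.036),('knobtop',(523,243),.044)):
    b=blob(brass2,p); print(k,b.sum(),rect(b,m,z))
g=blob((S<50)&(V>150),(431,190));print('shackle',g.sum(),rect(g,m,.016), (np.argwhere(g).mean(0)))
g=blob((S<60)&(V>150),(189,304));print('cam',rect(g,m,.038),g.sum())
# knob via circle of top
for dz,r in ((.04,25),):
    b=blob(brass2,(523,243)); w=contour(b); 
    sel=w[w[:,0]>524]; wc=cast(sel,m,.04)*1000; c,rr=cv2.minEnclosingCircle(wc.astype(np.float32)); print('knob circ',c,rr)
    sel=w[w[:,0]<517]; wc=cast(sel,m,.006)*1000
    A=np.c_[2*wc,np.ones(len(wc))];x=np.linalg.lstsq(A,(wc**2).sum(1),rcond=None)[0];print('rose fit',x[:2],np.sqrt(x[2]+x[:2]@x[:2]))
print('cam centre',-m['R'].T@m['t'])
E
```

```text
padlock 512 (array([ 592.3, -231.8]), array([54.4, 48.7]), 82.7)
oval 402 (array([474. , -94.9]), array([71.9, 29.4]), 47.4)
round 171 (array([397.4, 287.3]), array([37.2, 29.9]), -45.4)
knobtop 415 (array([ 511.4, -418.5]), array([64.5, 41.9]), 76.9)
shackle 146 (array([ 633. , -236.2]), array([35.3, 32.4]), -3.3) [188.25342466 431.31506849]
cam (array([395.5, 286.7]), array([23.4, 12.3]), -77.5) 55
knob circ (509.49169921875, -430.8472900390625) 21.9389591217041
rose fit [ 519.52368406 -408.12346366] 11.9935339495034
cam centre [0.35880722 0.00525359 1.18178817]
```

```bash
python3 -m jog '[[80,16.5,-34.7,-8.7,0,0,0],[80,16.5,-34.7,-8.7,0,0,0],[80,16.5,-34.7,-8.7,0,0,0],[80,16.5,-34.7,-8.7,0,0,0],[80,16.5,-34.7,-8.7,0,0,0]]'; python3 -m jog '[[70,16.5,-34.7,-8.7,0,0,0],[70,16.5,-34.7,-8.7,0,0,0],[70,16.5,-34.7,-8.7,0,0,0],[70,16.5,-34.7,-8.7,0,0,0],[70,16.5,-34.7,-8.7,0,0,0]]'; python3 - <<'E'
from h import *
s=bot.read_state();m=bot.camera_model('wrist');im=bot.read_camera('wrist');cv2.imwrite('pics/w1.png',im)
print(s['t'],s['tool_pos'],-m['R'].T@m['t'],m['camera_matrix'][0,0],proj([.3955,.2867,.038],m),proj([.3955,.2867,0],m))
E
```

```text
t: 0.52
tool_pos: [0.3133, 0.459, 0.1942]
orientation: [[-0.94, 0.341, -0.0], [0.341, 0.94, -0.001], [0.0, -0.001, -1.0]]
ft_force: [0.9, 0.2, 0.1]
grip_width: 0.08
grip_force: 0.0
t: 0.93
tool_pos: [0.3958, 0.2854, 0.151]
orientation: [[-0.94, 0.341, -0.0], [0.341, 0.94, -0.0], [0.0, -0.0, -1.0]]
ft_force: [0.1, 0.6, 0.8]
grip_width: 0.0702
grip_force: 0.0
0.9333 [0.39576208 0.28543155 0.15104787] [0.3176343  0.31403936 0.29708296] 343.8884948412228 [[317.75841903 238.84468945]] [[317.60917673 225.96763901]]
```

View pics/w1.png

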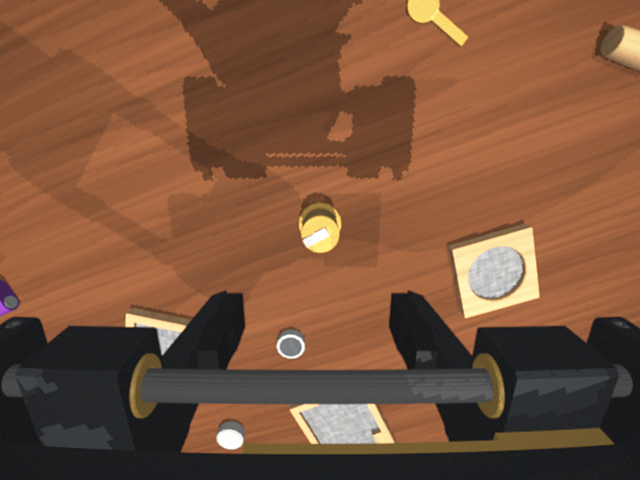

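The round cylinder's top is at about (320,233), and the small round tray's recess is at (497,272). I'll refine both from this view.

```bash
python3 - <<'E'
from h import *
m=bot.camera_model('wrist');im=cv2.imread('pics/w1.png');hsv=cv2.cvtColor(im,cv2.COLOR_BGR2HSV)
H,S,V=[hsv[...,i].astype(int) for i in range(3)]
print(cast([(320,233)],m,.036)*1000)
b=blob(((H>20)&(H<36)&(S>110)&(V>150))|((S<60)&(V>170)&(np.indices(S.shape)[0]<260)),(320,233));b=cv2.morphologyEx(b,cv2.MORPH_CLOSE,np.ones((9,9)));ys,xs=np.nonzero(b);print(xs.min(),xs.max(),ys.min(),ys.max())
g=blob((S<60)&(V>100),(497,272));print(rect(g,m,.006),rect(g,m,.012))
E
```

```text
[[392.62967308 283.2509348 ]]
300 340 211 251
(array([492. , 419.4]), array([51.8, 51.7]), -20.6) (array([488.4, 417.1]), array([50.7, 50.6]), -20.6)
```

```bash
python3 -m jog '[[60,-1.5,-1,-40,0,0,0],[60,-1.5,-1,-40,0,0,0],[60,0,0,-40,0,0,0],[60,0,0,-22,0,0,0],[20,0,0,0,0,0,0]]'; python3 -m jog '[[20,0,0,0,0,0,0],[20,0,0,0,0,0,0],[20,0,0,0,0,0,0],[20,0,0,0,0,0,0],[20,0,0,0,0,0,0]]'
```

```text
t: 1.4
tool_pos: [0.3879, 0.2822, 0.0043]
orientation: [[-0.94, 0.342, -0.01], [0.342, 0.94, -0.006], [0.007, -0.009, -1.0]]
ft_force: [-0.3, -0.5, -0.0]
grip_width: 0.0553
grip_force: 0.0
t: 1.82
tool_pos: [0.3946, 0.2868, 0.012]
orientation: [[-0.94, 0.342, 0.004], [0.342, 0.94, 0.003], [-0.003, 0.004, -1.0]]
ft_force: [0.2, 0.6, 4.7]
grip_width: 0.0292
grip_force: 30.0
```

```bash
python3 -m jog '[[20,0,0,20,0,0,0],[20,0,0,30,0,0,0],[20,15,20,20,0,0,0],[20,20,27,0,0,0,0],[20,15,20,0,0,0,0]]'; python3 -m jog '[[20,0,0,0,0,0,0],[20,0,0,0,0,0,0],[20,0,0,0,0,0,0]]'; python3 - <<'E'
from h import *
s=bot.read_state();m=bot.camera_model('wrist');im=bot.read_camera('wrist');cv2.imwrite('pics/w2.png',im)
print(s['t'],s['tool_pos']);np.save('m.npy',m,allow_pickle=True)
E
```

```text
t: 2.23
tool_pos: [0.4454, 0.3549, 0.0831]
orientation: [[-0.94, 0.342, 0.006], [0.342, 0.94, 0.004], [-0.004, 0.006, -1.0]]
ft_force: [0.2, 0.9, -0.8]
grip_width: 0.0293
grip_force: 30.0
t: 2.48
tool_pos: [0.4417, 0.3516, 0.0793]
orientation: [[-0.94, 0.341, -0.002], [0.341, 0.94, -0.001], [0.001, -0.002, -1.0]]
ft_force: [-1.0, 0.5, -0.8]
grip_width: 0.0293
grip_force: 30.0
2.4833 [0.44166056 0.35155892 0.07931261]
```

View pics/w2.png

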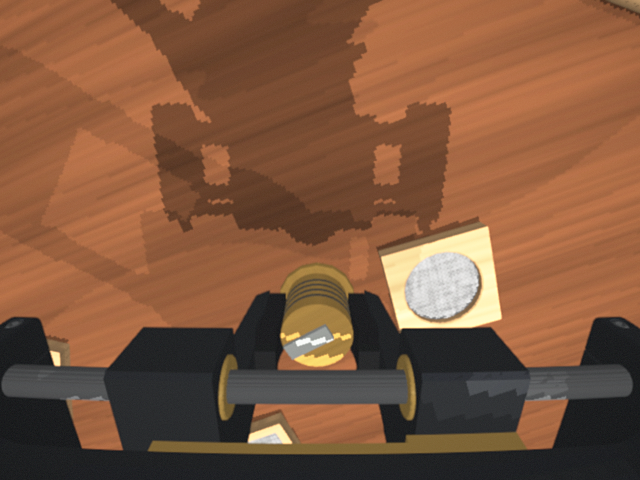

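The cylinder is held upright at (317,310), and the round tray's recess is at (443,286).

```bash
python3 - <<'E'
from h import *
m=np.load('m.npy',allow_pickle=True).item();im=cv2.imread('pics/w2.png');hsv=cv2.cvtColor(im,cv2.COLOR_BGR2HSV)
H,S,V=[hsv[...,i].astype(int) for i in range(3)]
g=blob((S<60)&(V>100),(443,286));print(rect(g,m,.006),rect(g,m,.012))
w=cast([(378,249),(488,226),(501,319)],m,.012)*1000;print(w,(w[0]+w[2])/2)
print(cast([(317,340)],m,.079-.009+.036)*1000)
E
```

```text
(array([492.3, 427.3]), array([52.9, 51.9]), 69.4) (array([488.8, 426. ]), array([51.4, 50.5]), 69.4)
[[447.74597535 392.42697886]
 [457.26875037 464.80355537]
 [529.49960657 460.7583204 ]] [488.62279096 426.59264963]
[[439.77608813 352.59299828]]
```

```bash
python3 -m jog '[[20,12,19,0,0,0,0],[20,18,28,0,0,0,0],[20,12,19,0,0,0,0],[20,6,9,-5,0,0,0],[20,0,0,-20,0,0,0]]'; python3 -m jog '[[20,0,0,-20,0,0,0],[20,0,0,-10,0,0,0],[20,0,0,-5,0,0,0],[20,0,0,-2,0,0,0],[20,0,0,0,0,0,0]]';python3 -m jog '[[20,0,0,0,0,0,0],[20,0,0,-1,0,0,0],[20,0,0,0,0,0,0]]'
```

```text
t: 2.95
tool_pos: [0.4939, 0.4303, 0.058]
orientation: [[-0.94, 0.341, 0.006], [0.341, 0.94, 0.005], [-0.004, 0.007, -1.0]]
ft_force: [1.0, 0.8, -1.1]
grip_width: 0.0291
grip_force: 30.0
t: 3.37
tool_pos: [0.4893, 0.4258, 0.0181]
orientation: [[-0.94, 0.342, -0.002], [0.342, 0.94, -0.002], [0.002, -0.003, -1.0]]
ft_force: [-0.0, 0.5, -2.1]
grip_width: 0.0291
grip_force: 30.0
t: 3.62
tool_pos: [0.4905, 0.4269, 0.0179]
orientation: [[-0.94, 0.342, -0.0], [0.342, 0.94, -0.001], [0.0, -0.001, -1.0]]
ft_force: [-3.4, -3.7, 6.1]
grip_width: 0.0289
grip_force: 30.0
```

```bash
python3 -m jog '[[50,0,0,0,0,0,0],[50,0,0,0,0,0,0],[50,0,0,0,0,0,0],[50,0,0,5,0,0,0],[50,0,0,20,0,0,0]]'; python3 -m jog '[[80,0,0,40,0,0,0],[80,17,-26,40,0,0,0],[80,20,-34,10,0,0,7],[80,20,-34,0,0,0,0],[80,0,0,0,0,0,0]]'; python3 - <<'E'
from h import *
s=bot.read_state();m=bot.camera_model('wrist');im=bot.read_camera('wrist');cv2.imwrite('pics/w3.png',im)
print(s['t'],s['tool_pos']);np.save('m.npy',m,allow_pickle=True)
E
```

```text
t: 4.03
tool_pos: [0.4883, 0.4254, 0.0384]
orientation: [[-0.94, 0.342, -0.005], [0.342, 0.94, -0.004], [0.004, -0.006, -1.0]]
ft_force: [-0.2, 0.0, -0.1]
grip_width: 0.0498
grip_force: 0.0
t: 4.45
tool_pos: [0.549, 0.3336, 0.1272]
orientation: [[-0.974, 0.228, 0.005], [0.228, 0.974, -0.001], [-0.005, 0.001, -1.0]]
ft_force: [-0.3, -0.1, -0.0]
grip_width: 0.0795
grip_force: 0.0
4.45 [0.54895782 0.33360436 0.12720989]
```

View pics/w3.png

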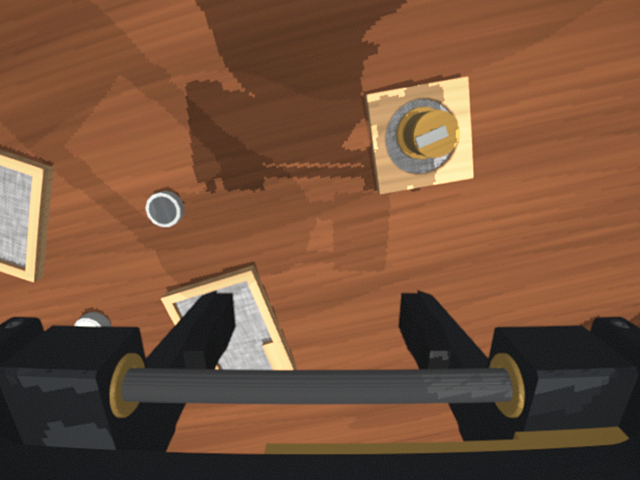

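The round cylinder sits upright in its recess at (430,133). Next is a view over the padlock tray on the way.

```bash
python3 -m jog '[[80,17,-32,12,0,0,6.5],[80,17,-32,12,0,0,0],[80,16,-30,10,0,0,0],[80,0,0,0,0,0,0],[80,0,0,0,0,0,0]]'; python3 - <<'E'
from h import *
s=bot.read_state();m=bot.camera_model('wrist');im=bot.read_camera('wrist');cv2.imwrite('pics/w4.png',im)
print(s['t'],s['tool_pos'],s['orientation'][:,1]);np.save('m4.npy',m,allow_pickle=True)
E
```

```text
t: 4.92
tool_pos: [0.5954, 0.2435, 0.1591]
orientation: [[-0.993, 0.116, 0.001], [0.116, 0.993, 0.001], [-0.001, 0.001, -1.0]]
ft_force: [-0.9, 0.4, 0.0]
grip_width: 0.0802
grip_force: 0.0
4.9167 [0.59538753 0.2435146  0.1591144 ] [1.15712863e-01 9.93282218e-01 9.84684355e-04]
```

View pics/w4.png

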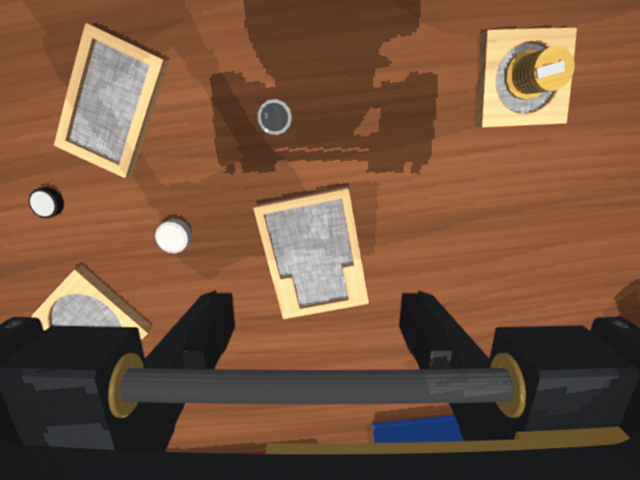

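All the trays show here: padlock tray centre (312,252) with its narrow end down the picture (+x), and oval tray centre (108,101).

```bash
python3 - <<'E'
from h import *
m=np.load('m4.npy',allow_pickle=True).item();im=cv2.imread('pics/w4.png')
for n,c in (('pad',[(255,208),(348,190),(368,302),(284,318)]),('oval',[(88,24),(163,60),(128,177),(54,145)])):
    w=(cast(c,m,.012)*1000); print(n,w.mean(0).round(1),[np.round(np.linalg.norm(w[i]-w[i-1]),1) for i in range(4)],[round(np.degrees(np.arctan2(*(w[i]-w[i-1])[::-1])),1) for i in range(4)])
lab=cv2.cvtColor(im,cv2.COLOR_BGR2HSV);H,S,V=[lab[...,i].astype(int) for i in range(3)]
for p in ((312,252),(108,101)):
    g=blob((S<135)&(V>90),p);print(g.sum(),rect(g,m,.012))
    g=blob((S<45)&(V>90),p);print(' floor',g.sum(),rect(g,m,.006))
E
```

```text
pad [623.4 238.5] [np.float64(111.1), np.float64(82.0), np.float64(109.5), np.float64(82.6)] [np.float64(-175.3), np.float64(94.3), np.float64(5.0), np.float64(-84.6)]
oval [471.4  87.2] [np.float64(101.8), np.float64(63.1), np.float64(100.1), np.float64(67.2)] [np.float64(146.1), np.float64(57.2), np.float64(-31.6), np.float64(-121.4)]
11084 (array([622.3, 237.9]), array([116.3,  86.2]), 4.9)
 floor 6565 (array([624.3, 237.7]), array([97.3, 70.5]), 4.7)
11136 (array([472.2,  87.8]), array([104.2,  71.4]), -32.7)
 floor 5799 (array([470.3,  84. ]), array([86.2, 46.9]), -32.8)
```

```bash
python3 -m jog '[[80,0,-40,0,0,0,0],[80,0,-40,0,0,0,0],[80,0,-40,0,0,0,0],[80,0,-40,0,0,0,0],[80,0,-40,0,0,0,0]]';python3 -m jog '[[80,0,-40,0,0,0,0],[80,0,-40,0,0,0,0],[80,-5,-40,0,0,0,0],[80,-5,-40,0,0,0,0],[80,-5,-40,0,0,0,0]]';python3 -m jog '[[80,-5,-40,0,0,0,0],[80,0,-35,0,0,0,0],[80,0,0,0,0,0,0],[80,0,0,0,0,0,0]]'; python3 - <<'E'
from h import *
s=bot.read_state();m=bot.camera_model('wrist');im=bot.read_camera('wrist');cv2.imwrite('pics/w5.png',im)
print(s['t'],s['tool_pos'],s['orientation'][:,1]);np.save('m5.npy',m,allow_pickle=True)
E
```

```text
t: 5.38
tool_pos: [0.5933, 0.0447, 0.1574]
orientation: [[-0.994, 0.11, -0.002], [0.11, 0.994, 0.001], [0.002, 0.0, -1.0]]
ft_force: [-0.6, 0.5, 0.2]
grip_width: 0.0799
grip_force: 0.0
t: 5.8
tool_pos: [0.5789, -0.1553, 0.1575]
orientation: [[-0.994, 0.111, -0.002], [0.111, 0.994, 0.001], [0.002, 0.001, -1.0]]
ft_force: [0.7, 0.6, -0.3]
grip_width: 0.0798
grip_force: 0.0
t: 6.13
tool_pos: [0.5744, -0.2306, 0.1575]
orientation: [[-0.993, 0.115, -0.001], [0.115, 0.993, 0.002], [0.002, 0.001, -1.0]]
ft_force: [0.0, -0.6, -0.3]
grip_width: 0.0802
grip_force: 0.0
6.1333 [ 0.57444751 -0.23062161  0.15747452] [0.11456972 0.99341422 0.00139948]
```

View pics/w5.png

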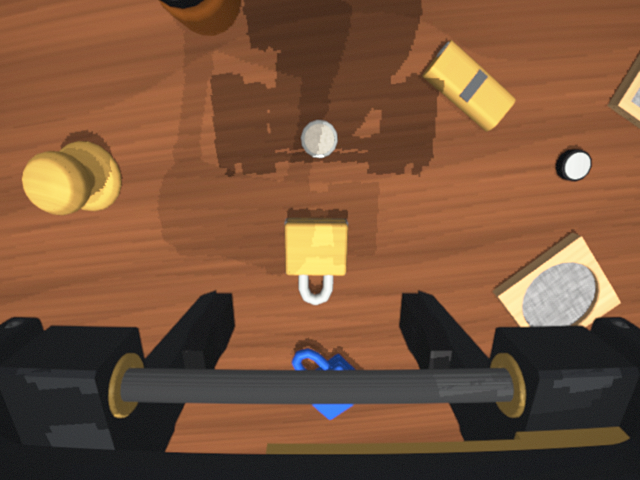

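The brass padlock is at (316,249) with its shackle down the picture (+x). The blue look-alike is at (325,380). The oval is at (469,86), the knob at (70,178) and the knob tray at (557,293).

```bash
python3 - <<'E'
from h import *
m=np.load('m5.npy',allow_pickle=True).item();im=cv2.imread('pics/w5.png')
hsv=cv2.cvtColor(im,cv2.COLOR_BGR2HSV);H,S,V=[hsv[...,i].astype(int) for i in range(3)]
br=((H>19)&(H<36)&(S>80)&(V>130)).astype(np.uint8);br=cv2.morphologyEx(br,cv2.MORPH_CLOSE,np.ones((9,9)))
for n,p,z in (('pad',(316,249),.024),('oval',(469,86),.012)):
    b=blob(br,p);ys,xs=np.nonzero(b);print(n,rect(b,m,z),xs.min(),xs.max(),ys.min(),ys.max())
w=cast([(286,224),(347,223),(347,275),(287,277)],m,.024)*1000;print(w.round(1),w.mean(0))
g=blob((S<50)&(V>90),(557,293));print('kfloor',rect(g,m,.006))
print('knobtop',cast([(55,183)],m,.044)*1000)
E
```

```text
pad (array([ 589.4, -232.5]), array([51.3, 47.2]), 83.2) 286 345 223 274
oval (array([473.9, -95.1]), array([71.2, 32. ]), 46.6) 429 513 43 127
[[ 564.2 -254.7]
 [ 569.3 -203.7]
 [ 616.7 -207.9]
 [ 612.4 -260.8]] [ 590.62196101 -231.78534294]
kfloor (array([672.5,   1.4]), array([75.5, 70.2]), 83.0)
knobtop [[ 504.9294121  -426.38437126]]
```

```bash
python3 -m jog '[[80,8,-1.5,-35,0,0,0],[80,7,0,-40,0,0,0],[80,0,0,-40,0,0,0],[80,0,0,-20,0,0,0],[80,0,0,-12,0,0,0]]';python3 -m jog '[[80,0,0,-3,0,0,0],[80,0,0,0,0,0,0],[80,0,0,0,0,0,0]]'
```

```text
t: 6.6
tool_pos: [0.587, -0.228, 0.0069]
orientation: [[-0.994, 0.11, -0.007], [0.11, 0.994, 0.004], [0.007, 0.003, -1.0]]
ft_force: [-0.2, 0.4, 0.2]
grip_width: 0.0803
grip_force: 0.0
t: 6.85
tool_pos: [0.5912, -0.2321, 0.0103]
orientation: [[-0.994, 0.112, 0.002], [0.112, 0.994, -0.001], [-0.002, -0.001, -1.0]]
ft_force: [0.1, -0.0, -0.5]
grip_width: 0.0804
grip_force: 0.0
```

```bash
python3 -m jog '[[40,0,0,0,0,0,0],[40,0,0,0,0,0,0],[40,0,0,0,0,0,0],[40,0,0,0,0,0,0],[40,0,0,0,0,0,0]]';python3 -m jog '[[40,0,0,0,0,0,0],[40,0,0,5,0,0,0],[40,0,0,20,0,0,0],[40,0,0,30,0,0,0],[40,0,0,20,0,0,0]]'
```

```text
t: 7.27
tool_pos: [0.5903, -0.233, 0.0097]
orientation: [[-0.994, 0.113, 0.001], [0.113, 0.994, -0.001], [-0.002, -0.001, -1.0]]
ft_force: [-0.7, 0.1, 3.6]
grip_width: 0.0538
grip_force: 30.0
t: 7.68
tool_pos: [0.5891, -0.2323, 0.0842]
orientation: [[-0.994, 0.113, -0.001], [0.113, 0.994, 0.001], [0.001, 0.0, -1.0]]
ft_force: [1.4, -0.3, -1.3]
grip_width: 0.0538
grip_force: 30.0
```

```bash
python3 -m jog '[[40,0,20,0,0,0,0],[40,0,38,0,0,0,0],[40,2,40,0,0,0,2.8],[40,2,40,0,0,0,2.8],[40,2,40,0,0,0,2.9]]';python3 -m jog '[[40,2,40,0,0,0,2.9],[40,2,40,0,0,0,0],[40,2,40,0,0,0,0],[40,2,40,0,0,0,0],[40,2,40,0,0,0,0]]';python3 -m jog '[[40,0,40,0,0,0,0],[40,0,30,0,0,0,0],[40,0,15,0,0,0,0],[40,0,6,0,0,0,0],[40,0,0,0,0,0,0]]';python3 -m jog '[[40,0,0,-15,0,0,0],[40,0,0,-20,0,0,0],[40,0,0,-10,0,0,0],[40,0,0,0,0,0,0],[40,0,0,0,0,0,0]]'; python3 - <<'E'
from h import *
s=bot.read_state();m=bot.camera_model('wrist');im=bot.read_camera('wrist');cv2.imwrite('pics/w6.png',im)
print(s['t'],s['tool_pos'],s['orientation'][:,1]);np.save('m6.npy',m,allow_pickle=True)
E
```

```text
t: 8.1
tool_pos: [0.5945, -0.0531, 0.0829]
orientation: [[-0.999, -0.036, -0.002], [-0.036, 0.999, 0.0], [0.002, 0.0, -1.0]]
ft_force: [0.7, -0.1, -2.7]
grip_width: 0.0536
grip_force: 30.0
t: 8.52
tool_pos: [0.6045, 0.1472, 0.0829]
orientation: [[-0.996, -0.086, -0.002], [-0.086, 0.996, -0.0], [0.002, -0.0, -1.0]]
ft_force: [1.1, 0.0, -2.0]
grip_width: 0.0536
grip_force: 30.0
t: 8.93
tool_pos: [0.605, 0.2371, 0.0829]
orientation: [[-0.996, -0.088, -0.001], [-0.088, 0.996, -0.001], [0.001, -0.001, -1.0]]
ft_force: [0.5, -0.1, -2.0]
grip_width: 0.054
grip_force: 30.0
t: 9.35
tool_pos: [0.6049, 0.2346, 0.0376]
orientation: [[-0.996, -0.084, -0.003], [-0.084, 0.996, -0.001], [0.003, -0.001, -1.0]]
ft_force: [-0.6, -0.2, -2.1]
grip_width: 0.0538
grip_force: 30.0
9.35 [0.60486949 0.2346389  0.03757231] [-0.08410874  0.99645608 -0.00100221]
```

View pics/w6.png

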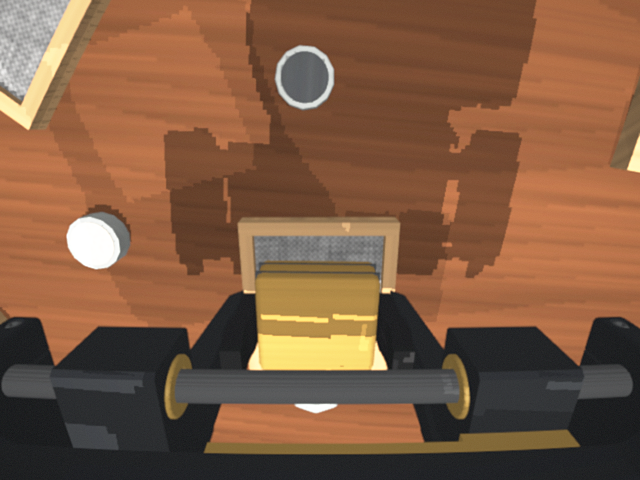

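The padlock lines up squarely over its tray, centred between the tray sides at x 240–400 px. I'll lower it.

```bash
python3 -m jog '[[40,1,1,-8,0,0,0],[40,0,0,-7,0,0,0],[40,0,0,-4,0,0,0],[40,0,0,-2,0,0,0],[40,0,0,0,0,0,0]]';python3 -m jog '[[40,0,0,0,0,0,0],[40,0,0,0,0,0,0]]'
```

```text
t: 9.82
tool_pos: [0.606, 0.2373, 0.0167]
orientation: [[-0.996, -0.086, -0.001], [-0.086, 0.996, -0.001], [0.001, -0.0, -1.0]]
ft_force: [-0.4, -0.0, -2.2]
grip_width: 0.054
grip_force: 30.0
t: 9.98
tool_pos: [0.6069, 0.2376, 0.0178]
orientation: [[-0.996, -0.086, 0.0], [-0.086, 0.996, 0.0], [-0.0, 0.0, -1.0]]
ft_force: [0.1, -0.5, -2.0]
grip_width: 0.0536
grip_force: 30.0
```

```bash
python3 -m jog '[[40,0,0,-1.5,0,0,0],[40,0,0,0,0,0,0],[66,0,0,0,0,0,0],[66,0,0,0,0,0,0],[66,0,0,0,0,0,0]]';python3 -m jog '[[66,0,0,0,0,0,0],[66,0,0,8,0,0,0],[66,0,0,20,0,0,0],[80,-20,-10,35,0,0,0],[80,-20,-30,20,0,0,-7]]'
```

```text
t: 10.4
tool_pos: [0.6073, 0.2377, 0.0168]
orientation: [[-0.996, -0.086, 0.001], [-0.086, 0.996, 0.0], [-0.001, 0.0, -1.0]]
ft_force: [0.1, -0.4, -0.3]
grip_width: 0.0662
grip_force: 0.0
t: 10.82
tool_pos: [0.5687, 0.2001, 0.1025]
orientation: [[-0.999, 0.035, 0.004], [0.035, 0.999, 0.003], [-0.004, 0.003, -1.0]]
ft_force: [2.1, 0.2, 2.0]
grip_width: 0.0771
grip_force: 0.0
```

```bash
python3 -m jog '[[70,-6.2,-19.5,4,0,0,-7.1],[70,-6.2,-19.5,4,0,0,-7.1],[70,-6.2,-19.5,4,0,0,-7.1],[70,-6.2,-19.5,4,0,0,-7.1],[70,-6.2,-19.5,4,0,0,-7.1]]' | tail -6;python3 -m jog '[[70,-6.2,-19.5,4,0,0,-7.1],[70,-6.2,-19.5,4,0,0,-7.1],[70,-6.2,-19.5,4,0,0,-7.1],[70,-6.2,-19.5,4,0,0,-7.1],[70,-6.2,-19.5,4,0,0,-7.1]]'|tail -6;python3 -m jog '[[70,-6.2,-19.5,4,0,0,-7.1],[70,-6.2,-19.5,4,0,0,-7.1],[70,-6.2,-19.5,4,0,0,-7.1],[70,-6.2,-19.5,4,0,0,-7.1],[70,-6.2,-19.5,4,0,0,-7.1]]'|tail -6;python3 -m jog '[[70,0,0,0,0,0,-7.1],[70,0,0,0,0,0,-7.1],[70,0,0,0,0,0,-6],[70,0,0,0,0,0,0],[70,0,0,0,0,0,0]]'; python3 - <<'E'
from h import *
s=bot.read_state();m=bot.camera_model('wrist');im=bot.read_camera('wrist');cv2.imwrite('pics/w7.png',im)
print(s['t'],s['tool_pos'],s['qpos'],np.degrees(np.arctan2(s['orientation'][1,1],s['orientation'][0,1])));np.save('m7.npy',m,allow_pickle=True)
E
```

```text
t: 11.23
tool_pos: [0.5355, 0.0991, 0.1203]
orientation: [[-0.789, 0.615, 0.001], [0.615, 0.789, 0.0], [-0.001, 0.001, -1.0]]
ft_force: [0.6, 0.4, 0.1]
grip_width: 0.0701
grip_force: 0.0
t: 11.65
tool_pos: [0.5045, 0.0016, 0.1402]
orientation: [[-0.285, 0.958, 0.001], [0.958, 0.285, -0.0], [-0.0, 0.001, -1.0]]
ft_force: [0.5, -1.0, 0.8]
grip_width: 0.0702
grip_force: 0.0
t: 12.07
tool_pos: [0.4734, -0.096, 0.1602]
orientation: [[0.324, 0.946, 0.001], [0.946, -0.324, -0.0], [0.0, 0.001, -1.0]]
ft_force: [-0.1, -1.1, 0.1]
grip_width: 0.0699
grip_force: 0.0
t: 12.48
tool_pos: [0.4738, -0.0951, 0.1598]
orientation: [[0.624, 0.781, 0.001], [0.781, -0.624, -0.0], [0.0, 0.001, -1.0]]
ft_force: [0.0, 0.0, 0.4]
grip_width: 0.0702
grip_force: 0.0
12.4833 [ 0.47380568 -0.09513655  0.15976021] [-2.49704930e-01 -3.68926924e-02  2.08911781e+00  2.91367984e-08
  1.08845259e+00  4.24329886e-01] -38.61935997097873
```

View pics/w7.png

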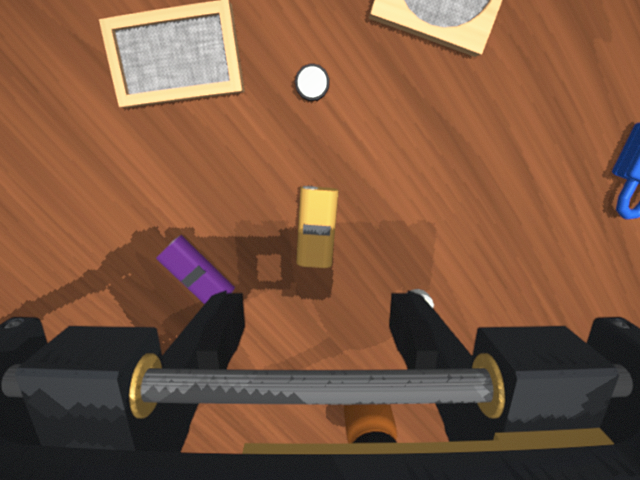

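The oval is at (318,228), nearly in line with the tool. The purple look-alike at (195,270) is clear of the fingers.

```bash
python3 - <<'E'
from h import *
m=np.load('m7.npy',allow_pickle=True).item();im=cv2.imread('pics/w7.png')
w=cast([(300,191),(337,191),(332,266),(298,266)],m,.0125)*1000
print(w.mean(0)); 
for a,b in ((0,3),(1,2)): d=w[a]-w[b];print(np.linalg.norm(d),np.degrees(np.arctan2(d[1],d[0])))
hsv=cv2.cvtColor(im,cv2.COLOR_BGR2HSV);H,S,V=[hsv[...,i].astype(int) for i in range(3)]
br=((H>17)&(H<36)&(S>100)&(V>100)).astype(np.uint8);br=cv2.morphologyEx(br,cv2.MORPH_CLOSE,np.ones((15,15)))
b=blob(br,(318,228));print(rect(b,m,.0125))
c=[(100,19),(225,0),(241,92),(121,107)];w=cast(c,m,.012)*1000;print('tray',w.mean(0),[np.degrees(np.arctan2(*(w[i]-w[i-1])[::-1])) for i in range(4)])
E
```

```text
[471.21263362 -96.71765943]
69.29369321212864 48.92064393875367
69.31401542306241 48.55731167856659
(array([471.6, -95.4]), array([74. , 32.8]), 47.2)
tray [470.96960535  85.10744895] [np.float64(57.878250936947225), np.float64(-33.01465347913666), np.float64(-121.2721784951755), np.float64(146.8368037838352)]
```

```bash
python3 -m jog '[[58,-2,-1,-35,0,0,-3.4],[58,0,0,-40,0,0,0],[58,0,0,-40,0,0,0],[58,0,0,-25,0,0,0],[58,0,0,-9,0,0,0]]'|head -2;python3 -m jog '[[58,0,0,-3,0,0,0],[58,0,0,0,0,0,0],[58,0,0,0,0,0,0]]'
```

```text
t: 12.95
tool_pos: [0.4679, -0.0949, 0.0061]
t: 13.2
tool_pos: [0.4735, -0.0964, 0.0088]
orientation: [[0.671, 0.742, 0.003], [0.742, -0.671, -0.001], [0.001, 0.003, -1.0]]
ft_force: [-0.0, -0.2, -1.0]
grip_width: 0.0577
grip_force: 0.0
```

```bash
python3 -m jog '[[58,0,0,-0.5,0,0,0],[20,0,0,0,0,0,0],[20,0,0,0,0,0,0],[20,0,0,0,0,0,0],[20,0,0,0,0,0,0]]';python3 -m jog '[[20,0,0,0,0,0,0],[20,0,0,5,0,0,0],[20,0,0,20,0,0,0],[20,0,0,25,0,0,0],[20,0,0,20,0,0,0]]'
```

```text
t: 13.62
tool_pos: [0.4721, -0.0962, 0.0072]
orientation: [[0.671, 0.741, 0.001], [0.741, -0.671, -0.0], [0.001, 0.001, -1.0]]
ft_force: [2.8, -1.6, 0.6]
grip_width: 0.0333
grip_force: 1.9
t: 14.03
tool_pos: [0.4707, -0.0958, 0.077]
orientation: [[0.672, 0.741, -0.002], [0.741, -0.672, 0.001], [-0.001, -0.002, -1.0]]
ft_force: [1.5, 0.3, -2.0]
grip_width: 0.0321
grip_force: 30.0
```

```bash
python3 -m jog '[[20,0,13,0,0,0,7.1],[20,0,13,0,0,0,7.1],[20,0,13,0,0,0,7.1],[20,0,13,0,0,0,7.1],[20,0,13,0,0,0,7.1]]'|tail -2;python3 -m jog '[[20,0,13,0,0,0,7.1],[20,0,13,0,0,0,7.1],[20,0,13,0,0,0,7.1],[20,0,13,0,0,0,7.1],[20,0,13,0,0,0,7.1]]'|tail -2;python3 -m jog '[[20,0,13,0,0,0,7.1],[20,0,13,0,0,0,7.1],[20,0,13,0,0,0,7.1],[20,0,13,0,0,0,7.1],[20,0,0,0,0,0,0]]'|tail -2;python3 -m jog '[[20,0,0,-15,0,0,0],[20,0,0,-15,0,0,0],[20,0,0,-5,0,0,0],[20,0,0,0,0,0,0],[20,0,0,0,0,0,0]]'; python3 - <<'E'
from h import *
s=bot.read_state();m=bot.camera_model('wrist');im=bot.read_camera('wrist');cv2.imwrite('pics/w8.png',im)
print(s['t'],s['tool_pos'],np.degrees(np.arctan2(s['orientation'][1,1],s['orientation'][0,1])));np.save('m8.npy',m,allow_pickle=True)
E
```

```text
grip_width: 0.0319
grip_force: 30.0
grip_width: 0.0321
grip_force: 30.0
grip_width: 0.0322
grip_force: 30.0
t: 15.7
tool_pos: [0.4711, 0.0855, 0.0413]
orientation: [[-0.84, 0.543, -0.001], [0.543, 0.84, -0.0], [0.001, -0.001, -1.0]]
ft_force: [0.1, 0.3, -2.0]
grip_width: 0.0319
grip_force: 30.0
15.7 [0.47111966 0.08553134 0.04130808] 57.12643743881215
```

View pics/w8.png

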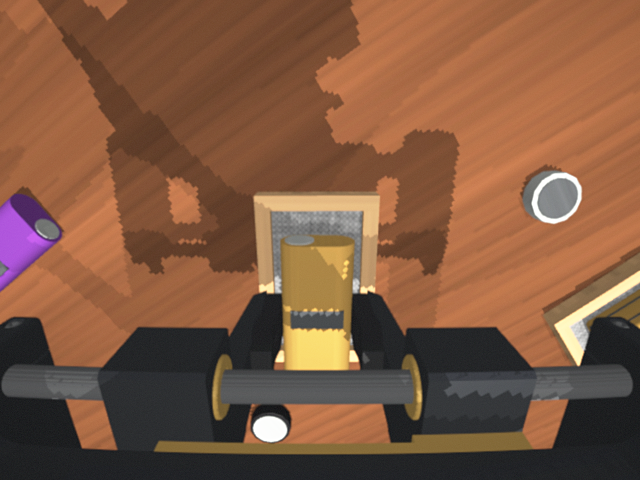

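The oval is parallel to its tray and centred, with the tray at x 255–380 px and the oval at 282–354 px. I'll lower it.

```bash
python3 -m jog '[[20,0,0.5,-10,0,0,0],[20,0,0,-9,0,0,0],[20,0,0,-5,0,0,0],[20,0,0,-2,0,0,0],[20,0,0,0,0,0,0]]'|tail -5;python3 -m jog '[[20,0,0,0,0,0,0],[20,0,0,-1.5,0,0,0],[20,0,0,0,0,0,0],[20,0,0,0,0,0,0]]'
```

```text
tool_pos: [0.4707, 0.0863, 0.0146]
orientation: [[-0.841, 0.542, -0.002], [0.542, 0.841, -0.0], [0.002, -0.001, -1.0]]
ft_force: [-0.1, -0.6, -2.8]
grip_width: 0.0321
grip_force: 30.0
t: 16.5
tool_pos: [0.4719, 0.0865, 0.0143]
orientation: [[-0.841, 0.541, 0.0], [0.541, 0.841, 0.0], [-0.0, 0.0, -1.0]]
ft_force: [0.1, 0.4, -2.3]
grip_width: 0.0322
grip_force: 30.0
```

```bash
python3 -m jog '[[50,0,0,0,0,0,0],[50,0,0,0,0,0,0],[50,0,0,0,0,0,0],[50,0,0,10,0,0,0],[50,0,0,25,0,0,0]]'|tail -5;python3 -m jog '[[84,0,0,40,0,0,0],[84,0,-20,41,0,0,0],[84,2,-35,30,0,0,0],[84,3,-40,0,0,0,0],[84,3,-40,0,0,0,0]]'|head -2;python3 -m jog '[[84,3,-40,0,0,0,0],[84,3,-40,0,0,0,0],[84,3,-40,0,0,0,0],[84,3,-40,0,0,0,0],[84,3,-40,0,0,0,0]]'|head -2;python3 -m jog '[[84,3,-40,0,0,0,0],[84,3,-40,0,0,0,0],[84,0,-40,0,0,0,0],[84,0,-30,0,0,0,0],[84,0,-15,0,0,0,0]]'|head -2;python3 -m jog '[[84,0,0,0,0,0,0],[84,0,0,0,0,0,0]]'|head -2; python3 - <<'E'
from h import *
s=bot.read_state();m=bot.camera_model('wrist');im=bot.read_camera('wrist');cv2.imwrite('pics/w9.png',im)
print(s['t'],s['tool_pos'],np.degrees(np.arctan2(s['orientation'][1,1],s['orientation'][0,1])));np.save('m9.npy',m,allow_pickle=True)
cv2.imwrite('pics/top9.png',bot.read_camera('top'))
E
```

```text
tool_pos: [0.4688, 0.0861, 0.0472]
orientation: [[-0.841, 0.542, -0.007], [0.542, 0.841, -0.001], [0.005, -0.004, -1.0]]
ft_force: [-0.3, 0.4, 0.3]
grip_width: 0.0501
grip_force: 0.0
t: 17.33
tool_pos: [0.4819, -0.0446, 0.1581]
t: 17.75
tool_pos: [0.4944, -0.2456, 0.155]
t: 18.17
tool_pos: [0.5002, -0.4125, 0.1548]
t: 18.33
tool_pos: [0.5003, -0.4083, 0.1539]
18.3333 [ 0.50027545 -0.40834167  0.15390269] 57.13168559826829
```

View pics/w9.png

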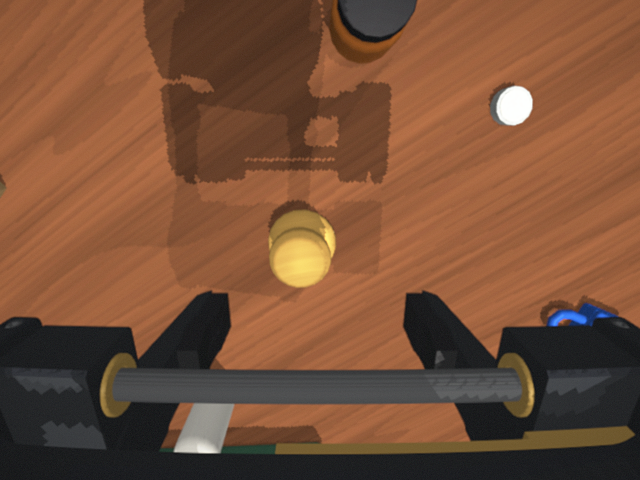

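The knob's top is at (301,257) with its rose behind it at about (302,241). The jar at (372,20) is clear.

```bash
python3 - <<'E'
from h import *
m=np.load('m9.npy',allow_pickle=True).item();im=cv2.imread('pics/w9.png')
hsv=cv2.cvtColor(im,cv2.COLOR_BGR2HSV);H,S,V=[hsv[...,i].astype(int) for i in range(3)]
br=((H>17)&(H<36)&(S>90)&(V>110)).astype(np.uint8);b=blob(br,(302,250))
w=contour(b);print(w.min(0),w.max(0))
def fit(p):
    A=np.c_[2*p,np.ones(len(p))];x=np.linalg.lstsq(A,(p**2).sum(1),rcond=None)[0];return x[:2],np.sqrt(x[2]+x[:2]@x[:2])
p=cast(w[w[:,1]>258],m,.042)*1000;print('knob',fit(p))
p=cast(w[w[:,1]<232],m,.006)*1000;print('rose',fit(p))
print('bottle',cast([(205,430)],m,.05)*1000)
E
```

```text
[268.625 209.625] [335.375 286.375]
knob (array([ 506.04094103, -428.27717696]), np.float64(24.368250079073956))
rose (array([ 504.95305088, -427.18704126]), np.float64(30.394929123767213))
bottle [[ 600.43697487 -600.87451316]]
```

```bash
python3 -m jog '[[86,3,-12,-10,0,0,0],[86,2,-7,-25,0,0,0],[86,0,0,-25,0,0,0],[86,0,0,0,0,0,0],[86,0,0,0,0,0,0]]'|head -2;python3 -m jog '[[86,0,0,0,0,0,0]]'|head -2
```

```text
t: 18.85
tool_pos: [0.5045, -0.4245, 0.092]
t: 18.93
tool_pos: [0.5061, -0.4264, 0.0947]
```

```bash
python3 -m jog '[[86,0,-2,-25,0,0,0],[86,0,0,-25,0,0,0],[86,0,0,-15,0,0,0],[86,0,0,-7,0,0,0],[86,0,0,0,0,0,0]]'|head -2;python3 -m jog '[[30,0,0,0,0,0,0],[30,0,0,0,0,0,0],[30,0,0,0,0,0,0],[30,0,0,0,0,0,0],[30,0,0,0,0,0,0]]';python3 -m jog '[[30,0,0,0,0,0,0],[30,0,0,0,0,0,0]]'
```

```text
t: 19.35
tool_pos: [0.5048, -0.4284, 0.0206]
t: 19.77
tool_pos: [0.506, -0.4299, 0.0227]
orientation: [[-0.841, 0.541, 0.001], [0.541, 0.841, -0.001], [-0.002, -0.0, -1.0]]
ft_force: [-0.1, -0.6, -0.2]
grip_width: 0.0549
grip_force: 0.0
t: 19.93
tool_pos: [0.5061, -0.4294, 0.0224]
orientation: [[-0.841, 0.542, 0.001], [0.542, 0.841, -0.0], [-0.001, 0.001, -1.0]]
ft_force: [1.0, 2.7, 2.6]
grip_width: 0.0485
grip_force: 29.9
```

```bash
python3 -m jog '[[30,0,0,5,0,0,0],[30,0,0,20,0,0,0],[30,0,0,30,0,0,0],[30,5,12,20,0,0,0],[30,10,24,0,0,0,0]]'|tail -5;python3 -m jog '[[30,14,36,0,0,0,0],[30,14,36,0,0,0,0],[30,14,36,0,0,0,0],[30,14,36,0,0,0,0],[30,14,36,0,0,0,0]]'|head -2;python3 -m jog '[[30,14,36,0,0,0,0],[30,14,36,0,0,0,0],[30,14,36,0,0,0,0],[30,8,20,0,0,0,0],[30,3,8,0,0,0,0]]'|head -2;python3 -m jog '[[30,0,0,0,0,0,0],[30,0,0,0,0,0,0]]'; python3 - <<'E'
from h import *
s=bot.read_state();m=bot.camera_model('wrist');im=bot.read_camera('wrist');cv2.imwrite('pics/w10.png',im)
print(s['t'],s['tool_pos']);np.save('m10.npy',m,allow_pickle=True)
E
```

```text
tool_pos: [0.522, -0.3978, 0.1018]
orientation: [[-0.839, 0.544, 0.006], [0.544, 0.839, -0.007], [-0.009, -0.003, -1.0]]
ft_force: [1.9, -0.8, -3.4]
grip_width: 0.0482
grip_force: 30.0
t: 20.77
tool_pos: [0.5896, -0.2116, 0.0956]
t: 21.18
tool_pos: [0.6435, -0.0738, 0.0956]
t: 21.35
tool_pos: [0.6426, -0.0777, 0.0957]
orientation: [[-0.841, 0.54, -0.002], [0.54, 0.841, -0.001], [0.001, -0.002, -1.0]]
ft_force: [1.1, 0.5, -3.4]
grip_width: 0.0483
grip_force: 30.1
21.35 [ 0.64255147 -0.07765385  0.09574433]
```

View pics/w10.png

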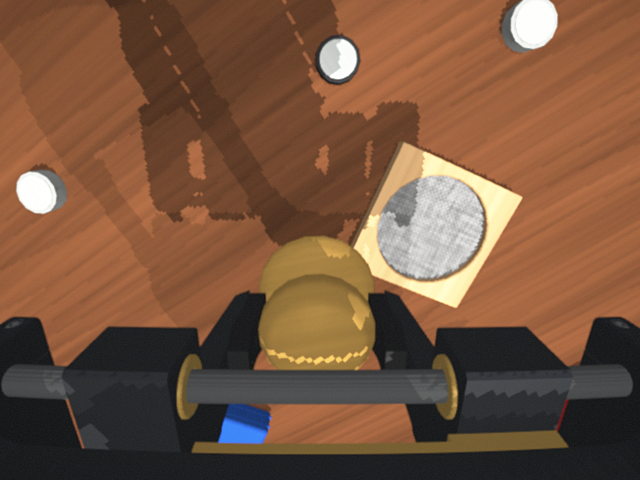

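The knob is held upright at (317,300), and the knob tray's recess is at (432,228).

```bash
python3 - <<'E'
from h import *
m=np.load('m10.npy',allow_pickle=True).item();im=cv2.imread('pics/w10.png')
hsv=cv2.cvtColor(im,cv2.COLOR_BGR2HSV);H,S,V=[hsv[...,i].astype(int) for i in range(3)]
g=blob((S<60)&(V>70),(432,228));print(rect(g,m,.006),rect(g,m,.012))
w=cast([(401,142),(522,196),(457,307)],m,.012)*1000;print((w[0]+w[2])/2,[np.linalg.norm(w[1]-w[i]) for i in (0,2)])
E
```

```text
(array([673.7,  -0.8]), array([77.4, 76.6]), 57.0) (array([671.1,  -1.6]), array([75.4, 74.7]), 57.0)
[672.68737902  -1.51405931] [np.float64(93.24222030769914), np.float64(91.90194465072805)]
```

```bash
python3 -m jog '[[30,8,20,0,0,0,0],[30,12,30,0,0,0,0],[30,7,18,0,0,0,0],[30,3,8.5,-8,0,0,0],[30,0,0,-20,0,0,0]]'|head -2;python3 -m jog '[[30,0,0,-20,0,0,0],[30,0,0,-10,0,0,0],[30,0,0,-4,0,0,0],[30,0,0,0,0,0,0],[30,0,0,0,0,0,0]]'
```

```text
t: 21.82
tool_pos: [0.6768, -0.001, 0.0716]
t: 22.23
tool_pos: [0.6736, -0.0019, 0.0348]
orientation: [[-0.84, 0.542, 0.0], [0.542, 0.84, -0.0], [-0.0, -0.0, -1.0]]
ft_force: [0.6, 0.6, -2.7]
grip_width: 0.0481
grip_force: 30.0
```

```bash
python3 -m jog '[[30,0,0.5,-3,0,0,0],[30,0,0,-1.5,0,0,0],[30,0,0,0,0,0,0],[30,0,0,-1,0,0,0],[30,0,0,0,0,0,0]]';python3 -m jog '[[30,0,0,0,0,0,0]]'|sed -n '2p;4p'
```

```text
t: 22.65
tool_pos: [0.6736, -0.0003, 0.0294]
orientation: [[-0.841, 0.541, 0.0], [0.541, 0.841, -0.0], [-0.0, 0.0, -1.0]]
ft_force: [0.2, 0.2, -4.7]
grip_width: 0.0481
grip_force: 30.1
tool_pos: [0.6735, -0.0003, 0.0293]
ft_force: [0.0, -0.3, -3.6]
```

```bash
python3 -m jog '[[30,0,0,-1,0,0,0],[30,0,0,0,0,0,0],[80,0,0,0,0,0,0],[80,0,0,0,0,0,0],[80,0,0,0,0,0,0]]'|tail -4;python3 -m jog '[[84,0,0,0,0,0,0],[84,0,0,10,0,0,0],[84,0,0,25,0,0,0],[84,0,0,40,0,0,0],[84,-20,0,40,0,0,0]]'|tail -4;python3 -m jog '[[84,-30,0,40,0,0,0],[84,-30,0,30,0,0,0],[84,-30,0,0,0,0,0],[84,-30,0,0,0,0,0],[84,0,0,0,0,0,0]]'|head -2; python3 - <<'E'
from h import *
im=bot.read_camera('scene');w=bot.read_camera('wrist');t=bot.read_camera('top')
a=cv2.resize(im[220:440,220:540],(640,440)) 
b=cv2.resize(t[130:330,90:490],(640,320)); a=cv2.resize(a,(400,275));w=cv2.resize(w,(366,275))
cv2.imwrite('pics/fin.png',np.vstack([np.hstack([a,w]),cv2.resize(b,(766,320))]))
E
```

```text
orientation: [[-0.841, 0.541, 0.002], [0.542, 0.841, -0.0], [-0.001, 0.001, -1.0]]
ft_force: [-0.4, -0.1, -0.9]
grip_width: 0.066
grip_force: 0.0
orientation: [[-0.841, 0.542, 0.001], [0.542, 0.841, -0.0], [-0.001, 0.001, -1.0]]
ft_force: [0.3, -1.3, 1.8]
grip_width: 0.0842
grip_force: 0.0
t: 23.98
tool_pos: [0.5354, -0.0002, 0.2041]
```

View pics/fin.png

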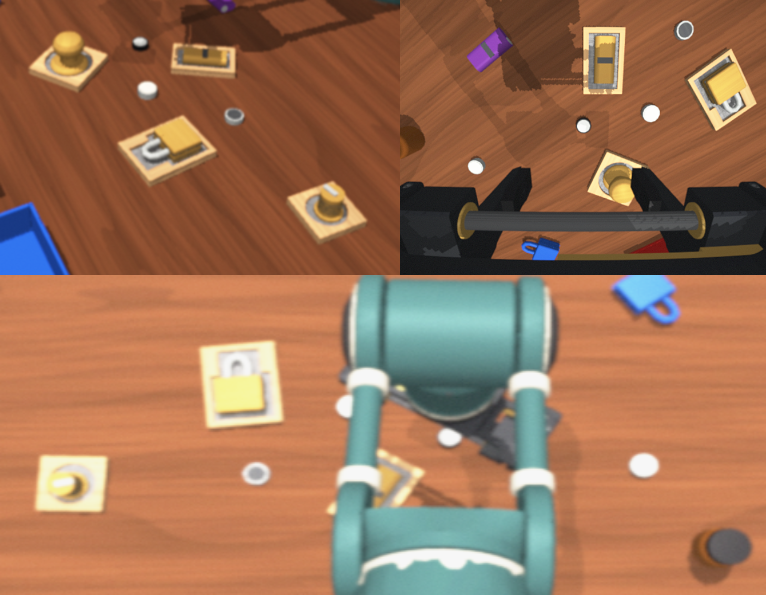

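All four locks are flat in their recesses, and the jar is where it was.

```bash
python3 -m jog '[[84,0,0,0,0,0,0],[84,0,0,0,0,0,0]]'|head -1; python3 -c "
from station import bot
print(bot.close_job())"
```

```text
t: 24.3
the job is handed in; nothing more can be done
None
```

I set all four locks down flat in their own trays without a drop and left the jar untouched, then handed the job in at about 24 s; the final pictures look right, but no verdict was returned.

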